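# Roll the polished bangle mandrel home under the buff block

## Task

The polished bangle mandrel is lying loose on the worn bench board. Take the leather-faced buff block out of its tray bay, lay it on top of the mandrel like a flat palm and, keeping a light pressure on, roll the mandrel along the board under the leather until it bears gently against the stop along its whole length; nothing but the leather may push it, so do not shove it from the side or let the gripper touch it. Then put the buff block back in its bay, leather down, and leave the other things alone.

Things in the scene. Friction and masses are not known exactly. Their poses are not given: they have to be found in the camera images.
- mandrel_mid (a point): Middle of the bangle mandrel: a lying polished steel tube, 64 mm in diameter and 150 mm long, with dark wooden end plugs, about 0.8 kg. The point is on its centre line, half-way along; at the start 44 mm above the bench (32 mm above the board it lies on). Its x axis runs along the centre line; its y and z axes turn with it as it rolls.
- stop: The stop: a fixed beech batten 240 mm long (x), 40 wide (y), 40 high, on a 12 mm thick fixed bench board. Origin at the centre of its underside (12 mm above the bench), z up. Its working face is at y = +20 mm: the mandrel's centre line is at y = 52 mm when home. The mandrel starts on the +y side and rolls towards -y. On the way the board is worn hollow by 2 to 3 mm, its place not measured.
- buff_grip (a point): Middle of the grip of the buff block: a dark wooden bar standing across the middle of the top of a flat beech board, 32 mm thick (along y, the way to pinch it), 62 mm wide (along x), 46 mm high. The point is 23 mm above the board's top and 41 mm above the leather underside. z up. The block weighs about 0.22 kg.
- leather (a point): Centre of the flat brown leather underside of the buff block's board, 41 mm below the middle of the grip: 180 mm long (y), 70 mm wide (x); the board with its leather is 18 mm thick. This face is the palm. It bears stiffly on the mandrel, some 15 N for each millimetre of pressing, and the block may shift or tip a little in the fingers.
- bay (a point): Centre of the floor of the buff block's bay, the long compartment of the fixed wooden tray: 220 mm long (y), 96 mm wide (x), walls up to 25 mm above this floor, floor 5 mm above the bench. The block starts in it leather down, its length along y. The tray (200 x 232 mm over all) has three small bays with charms on the +x side.
- bench_block: Bystander: steel bench block 65 x 65 x 20 mm, origin under its centre.
- jar: Bystander: small glass jar with a brass lid, 56 mm in diameter, 62 mm high, origin under its centre.
- hammer: Bystander: a hammer 220 mm long lying on the bench, origin under its middle.
- dish: Bystander: small turned wooden dish with charms, 110 mm across, 28 mm high, origin under its centre.
Not all that is in view belongs to the job. What is shaped like the part that bears buff_grip but green is not meant.

How it is judged:
On the way, in this order (a step that is already met when the one before it is completed fails the run):
1. the leather is laid on top of the mandrel, still away from the stop (contact force between buff and mandrel above 0.5 N and height (world z) of buff_grip above 0.11 m), for 0.1 s.
2. rolled under the leather, the mandrel bears against the stop (all of step 1 and contact force between mandrel and stop above 0.3 N), for 0.1 s.
At the end, for the whole second after the job is handed in: The mandrel lies at rest on the bench against the stop: its centre line within 2.5 mm of touching distance, square to the stop within 1.4 degrees, its middle within 45 mm of the stop's middle. The buff block lies flat on the floor of its bay, leather down, released and at rest (y of mandrel_mid in the frame of stop between 0.048 and 0.0545 m and x of mandrel_mid in the frame of stop between -0.045 and 0.045 m and angle between the x axis of mandrel_mid and the x axis of stop, either way round below 0.025 rad and height (world z) of mandrel_mid below 0.047 m and linear speed of mandrel below 0.005 m/s and x of buff_grip in the frame of bay between -0.02 and 0.02 m and y of buff_grip in the frame of bay between -0.03 and 0.03 m and z of buff_grip in the frame of bay below 0.045 m and angle between buff_grip's own z axis and vertical below 0.08 rad and linear speed of buff below 0.01 m/s).
It fails at once if the leather is pressed or dropped on the mandrel with more than 35 N (contact force between buff and mandrel above 35 N).
It fails at once if the mandrel is driven against the stop with more than 30 N (contact force between mandrel and stop above 30 N).
It fails at once if the gripper or arm touches the polished mandrel (contact force between any of the arm, the fingers and mandrel above 0.3 N).
It fails at once if the buff block shoves the mandrel from the side instead of lying on top (contact force between buff and mandrel above 0.3 N and height (world z) of buff_grip below 0.1 m).
It fails at once if a bystander is pushed out of its place by more than 10 mm (distance of any of bench_block, jar, hammer, dish from where it was at the start of the episode above 0.01 m).
It also fails if it takes over 67 s, if anything falls off the work surface, if the arm or the gripper's body presses on something with over 40 N, if the wrist force passes 120 N, or if a joint passes its speed limit or range.

## Robot

A 7-joint arm with a two-finger parallel gripper is mounted at the origin on the work surface. World frame = base frame: x ahead of the robot, y to its left, z up, the work surface at z = 0. Lengths are in m, angles in rad, forces in N, time in s.
With the tool pointing down it reaches from about 0.4 to 0.875 m from the base axis. Payload 19.3 kg.
Tool frame: the origin (TCP) lies between the finger pads; the fingertips stand 17 mm ahead of it and the grasp point (between the pads) lies 2 mm behind it; z points along the fingers, x is the direction in which the jaws open and shut, and the axes are right-handed (so a half turn about z gives the same grasp; the last joint's range is limited). The gripper opens to 85 mm and grips with 20 to 120 N. Pads are 22 mm wide; open, the fingers measure 114 mm over their backs; the gripper's body (76 mm by 85 mm) begins 54 mm behind the grasp point. The pads swing forward as they close: fully open they stand 13 mm farther back than shut.
Start: joints at [1.164, 0.521, -0.036, 1.599, 0.021, 1.021, -0.113], TCP at [0.207, -0.59, 0.219] pointing down, gripper open.
Joint ranges: [-2.91, 2.91], [-0.3, 2.13], [-1.5, 1.42], [0.17, 2.43], [-1.26, 4.41], [0.16, 1.93], [-2.52, 2.52]. Speed limits (rad/s): [1.89, 1.89, 2.39, 2.39, 3.01, 3.01, 3.01].

## Interface

Orientations are given as [roll, pitch, yaw] about the fixed x, y, z axes, in that order (R = Rz(yaw) Ry(pitch) Rx(roll)).
In Python, from workcell import bot gives the robot as it stands. The module is installed in compiled form; this text tells all that it offers.
- The arm moves only by the tool arm_command, never from a script. Its argument "targets" is a list of rows, each a list of 6 numbers: the shift along the tool's x, y, z in mm, then the turn, a rotation vector about the tool's x, y, z in degrees. In form: [[x, y, z, wx, wy, wz], ...]. A call has 1 to 8 rows; each row shifts and turns the pose as measured when the row begins, along the tool's axes as they then stand; what a row does not reach is not made up. A row lasts 1/10 s, in which the tool goes at most 50 mm and 8.59 degrees, less where a joint would pass 70% of its speed; a pose out of reach is approached as far as the arm can. A call is refused whole if a number of a shift passes 50 or a number of a turn 8.59, either way. A call with a gripper value outside its range is refused whole. "grip" is the opening in per cent of the stroke, from 0 (shut) to 100 (fully open), set as the call begins (left out, the last holds). The fingers move at their own pace and stop on an object; "grip_force" is the grip in N (left out, the last holds). Time passes only in rows, so rows that do not move let the fingers close. It gives the time, the measured TCP pose, the force and the opening at its end, in the units of the state.
- bot.observe(): the state, without advancing time (a new reading comes with each control period).
- bot.grab_frame(name): name is "scene" or "side" or "wrist"; returns a dict with "color" (480x640x3 uint8, red, green, blue), "depth" (480x640 float32, m along the optical axis (not along the pixel's ray), 0 where there is no reading), "fov_y" (degrees; the focal length in pixels is half the picture's height over the tangent of half this angle, whatever the lens; pixels are square), "cx", "cy" (the principal point, pixels), "D" ([k1, k2, p1, p2, k3] as OpenCV has them; the pictures are not rectified), "R" (3x3) and "t" (3): a world point X has camera coordinates R X + t; the wrist camera has in their place "hand_eye" (4x4, takes a point from camera to tool coordinates, whose origin is the TCP and whose axes are the tool frame's). Camera axes: x right, y down, z forward; pixel columns grow to the right and rows downward; lengths in m; the calibration is good to about 2 mm. A picture is of the moment at which its call begins: read the wrist's pose just before it.
- bot.job_done(): hands the job in, once; it reports no verdict.
The state is a dict: "clock": time; "qpos": joint angles; "qd": joint speeds; "joint_efforts": joint torques, N m; "position": TCP position; "tool_rot": TCP orientation; "force": force on the tool from outside, world axes, zero at the start; "moment": the same for the moment, N m; "grip_width": finger opening in m.
Only numpy, scipy, OpenCV 4.12 (cv2) and the standard library are available. Lean on these libraries where they do the work, as an engineer would, in place of code of your own. Each camera call takes 0.05 s, during which the arm holds its last target. There are 200 camera calls.

## Working session

There is one attempt and no reset: what is moved stays moved. The work goes in short steps, Python scripts to look and compute and a tool call to move; the robot and the scene stay as the last step left them, time stands still between calls to the robot, and variables do not carry over. Pictures are saved under pics/ and viewed, about 8 in all and at most 12, crops included, and the job is handed in when it is done.

Besides the shell and the picture viewer there is one more tool, called as a command line: name --pt "numbers of a row" for each row, then --argument value for the rest. arm_command: Moves the arm, as the interface text tells. Its arguments: {"type":"object","properties":{"targets":{"type":"array"},"grip":{"type":"number"},"grip_force":{"type":"number"}},"required":["targets"]}

```bash
mkdir -p pics
cat > h.py <<'E'
import numpy as np,cv2,pickle
from workcell import bot
from scipy.spatial.transform import Rotation as Ro
def grab(n):
    s=bot.observe(); f=bot.grab_frame(n); f['s']=s
    pickle.dump(f,open(f'{n}.pkl','wb')); return f
def load(n): return pickle.load(open(f'{n}.pkl','rb'))
def Tw(s):
    T=np.eye(4); r=np.array(s['tool_rot']); T[:3,:3]=Ro.from_euler('xyz',r).as_matrix() if r.size==3 else r.reshape(3,3); T[:3,3]=s['position']; return T
def cloud(f):
    h,w=f['depth'].shape; fl=h/2/np.tan(np.radians(f['fov_y'])/2)
    K=np.array([[fl,0,f['cx']],[0,fl,f['cy']],[0,0,1]])
    u,v=np.meshgrid(np.arange(w),np.arange(h))
    p=cv2.undistortPoints(np.stack([u,v],-1).reshape(-1,1,2).astype(np.float64),K,np.array(f['D'],float)).reshape(h,w,2)
    z=f['depth']; P=np.dstack([p[...,0]*z,p[...,1]*z,z])
    if 'hand_eye' in f:
        T=Tw(f['s'])@np.array(f['hand_eye']); P=P@T[:3,:3].T+T[:3,3]
    else: P=(P-np.array(f['t']).ravel())@np.array(f['R'])
    P[z==0]=np.nan; return P
E
python3 - <<'E'
from h import *
fs=[grab(n) for n in('scene','side')]
cv2.imwrite('pics/a.png',fs[0]['color'][...,::-1]);cv2.imwrite('pics/b.png',fs[1]['color'][...,::-1])
print(fs[0]['s'])
E
```

```text
{'clock': 0.0, 'qpos': array([ 1.16380285,  0.52208243, -0.03634504,  1.59997858,  0.02121215,
        1.02107928, -0.11280321]), 'qd': array([ 0.00066861,  0.00205037, -0.00201755,  0.0016258 , -0.00064844,
       -0.00053409,  0.00052152]), 'joint_efforts': array([-1.15735758e-03, -9.27108979e+01,  1.97947450e+00, -3.69934237e+01,
        1.78293331e-02,  8.21276248e-03, -4.43189106e-05]), 'position': array([ 0.20639902, -0.58957702,  0.21799344]), 'tool_rot': array([ 3.14150965e+00,  1.15926849e-03, -1.23399497e+00]), 'force': array([-0.27596111, -0.25695478,  0.35166951]), 'moment': array([ 0.01059491,  0.01658515, -0.02121636]), 'grip_width': 0.08534265385991441}
```

View pics/a.png

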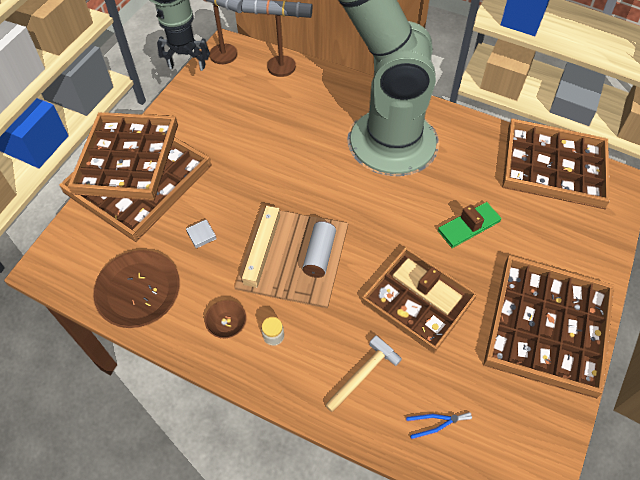

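View pics/b.png

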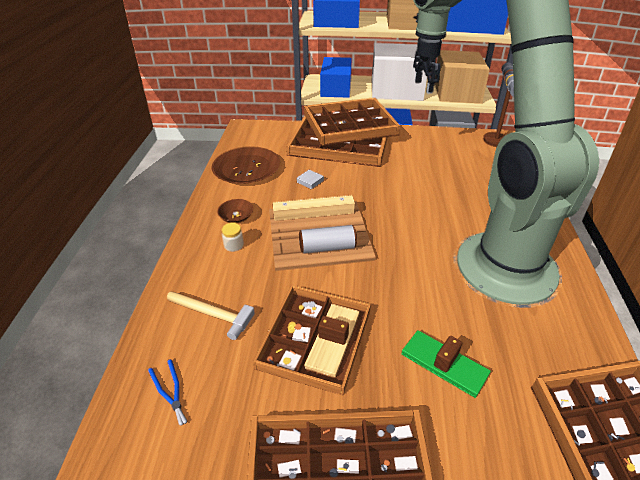

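The scene view has the stop at about (260,245), the mandrel at (318,248), the buff grip at (430,280) in its tray at (418,297), and the green decoy at (470,220). The side view shows the same things at (313,207), (328,239), (333,328) and (447,360).

Run:
```python
from h import *
for n,px in(('scene',dict(stop=[(268,210),(250,278)],man=[(320,228),(312,265)],grip=[(431,272)],board=[(408,266),(448,300)],corner=[(402,248),(475,296),(362,285),(436,348)])),
            ('side',dict(stop=[(280,211),(348,204)],man=[(310,233),(345,232)],grip=[(334,323)],board=[(350,312),(325,365)],corner=[(370,302),(343,388),(297,289),(258,363)]))):
    f=load(n);P=cloud(f)
    for k,l in px.items():
        for u,v in l: print(n,k,(u,v),np.round(np.nanmedian(P[v-1:v+2,u-1:u+2].reshape(-1,3),0),4))
```

```text
scene stop (268, 210) [ 0.4419 -0.2049  0.0511]
scene stop (250, 278) [ 0.6533 -0.1437  0.0494]
scene man (320, 228) [ 0.4448 -0.0397  0.0705]
scene man (312, 265) [ 0.558  -0.0081  0.0751]
scene grip (431, 272) [0.4406 0.2797 0.0673]
scene board (408, 266) [0.423  0.2133 0.0215]
scene board (448, 300) [0.4737 0.3472 0.0217]
scene corner (402, 248) [ 0.3608  0.1751 -0.0014]
scene corner (475, 296) [0.4311 0.4088 0.022 ]
scene corner (362, 285) [ 0.5163  0.1199 -0.0046]
scene corner (436, 348) [0.6161 0.3658 0.0256]
side stop (280, 211) [ 0.6334 -0.1308  0.0432]
side stop (348, 204) [ 0.4382 -0.1755  0.0478]
side man (310, 233) [ 0.5327 -0.0051  0.0736]
side man (345, 232) [ 0.4414 -0.0183  0.0717]
side grip (334, 323) [0.4524 0.2812 0.0696]
side board (350, 312) [0.4184 0.211  0.0242]
side board (325, 365) [0.4659 0.3577 0.0223]
side corner (370, 302) [ 0.3702  0.1552 -0.0006]
side corner (343, 388) [0.4254 0.4109 0.0262]
side corner (297, 289) [0.5501 0.151  0.0258]
side corner (258, 363) [0.6067 0.368  0.0282]
```

```bash
cat >> h.py <<'E'
def plan(pos,yaw,step=48,trot=8.4,show=True):
    "rows (tool axes) from here to pos [m], yaw [deg], tool pointing down"
    s=bot.observe(); T=Tw(s); Rg=Ro.from_euler('xyz',[180,0,yaw],degrees=True).as_matrix()
    d=np.array(pos)-T[:3,3]; rv=Ro.from_matrix(T[:3,:3].T@Rg).as_rotvec(degrees=True)
    n=int(np.ceil(max(np.linalg.norm(d)*1e3/step,np.abs(rv).max()/trot,1)))
    R=T[:3,:3]; rows=[]
    for i in range(n):
        rows.append(np.round(np.r_[R.T@d*1e3/n,rv/n],1).tolist()); R=R@Ro.from_rotvec(rv/n,degrees=True).as_matrix()
    if show:
        print(n,'from',np.round(T[:3,3],4),'left mm',np.round(d*1e3,1),'rot',np.round(rv,2))
        for i in range(0,n,8): print(rows[i:i+8])
    return rows
E
python3 - <<'E'
from h import *
print(np.round(bot.grab_frame('wrist')['hand_eye'],3))
plan([.50,-.15,.33],10)
E
```

```text
[[ 1.     0.     0.    -0.   ]
 [-0.     0.951  0.31  -0.079]
 [-0.    -0.31   0.951 -0.155]
 [ 0.     0.     0.     1.   ]]
12 from [ 0.2064 -0.5897  0.2182] left mm [293.6 439.7 111.8] rot [-3.00e-02  4.00e-02 -8.07e+01]
[[-26.5, -35.2, -9.3, -0.0, 0.0, -6.7], [-22.2, -38.1, -9.3, -0.0, 0.0, -6.7], [-17.6, -40.4, -9.3, -0.0, 0.0, -6.7], [-12.7, -42.2, -9.3, -0.0, 0.0, -6.7], [-7.7, -43.4, -9.3, -0.0, 0.0, -6.7], [-2.6, -44.0, -9.3, -0.0, 0.0, -6.7], [2.6, -44.0, -9.3, -0.0, 0.0, -6.7], [7.7, -43.4, -9.3, -0.0, 0.0, -6.7]]
[[12.8, -42.2, -9.3, -0.0, 0.0, -6.7], [17.6, -40.4, -9.3, -0.0, 0.0, -6.7], [22.2, -38.0, -9.3, -0.0, 0.0, -6.7], [26.5, -35.2, -9.3, -0.0, 0.0, -6.7]]
```

arm_command --pt "-26 -35 -9 0 0 -6.7" --pt "-22 -38 -9 0 0 -6.7" --pt "-18 -40 -9 0 0 -6.7" --pt "-13 -42 -9 0 0 -6.7" --pt "-8 -43 -9 0 0 -6.7" --pt "-3 -44 -9 0 0 -6.7" --pt "3 -44 -9 0 0 -6.7" --pt "8 -43 -9 0 0 -6.7"

```text
clock: 0.95
position: [0.3996, -0.2883, 0.2896]
tool_rot: [-3.141, 0.005, -0.273]
force: [1.4, -0.3, -1.1]
grip_width: 0.085
```

arm_command --pt "13 -42 -9 0 0 -6.7" --pt "18 -40 -9 0 0 -6.7" --pt "22 -38 -9 0 0 -6.7" --pt "26 -35 -9 0 0 -6.7"

```text
clock: 1.35
position: [0.4955, -0.1333, 0.3271]
tool_rot: [-3.14, 0.005, 0.214]
force: [1.5, -0.0, -0.6]
grip_width: 0.0854
```

Run:
```python
from h import *
print(bot.observe()['position'],bot.observe()['qpos'])
plan([.50,-.10,.36],10)
```

```text
[ 0.49546773 -0.1332908   0.32710486] [ 0.58760303  0.27700949 -0.55164608  1.71930697  0.15444064  1.19396678
  0.20927601]
1 from [ 0.4955 -0.1333  0.3271] left mm [ 4.5 33.3 32.9] rot [-0.09  0.28  2.27]
[[11.3, -31.6, -32.9, -0.1, 0.3, 2.3]]
```

arm_command --pt "11 -32 -33 0 0 2" --pt "0 0 0 0 0 0" --pt "0 0 0 0 0 0"

```text
clock: 1.65
position: [0.5017, -0.0925, 0.3615]
tool_rot: [-3.138, 0.004, 0.191]
force: [0.4, -0.6, 0.1]
grip_width: 0.0854
```

Run:
```python
from h import *
f=grab('wrist'); P=cloud(f)
z=P[...,2]; g=np.clip((z-(-.01))/.1,0,1); g=np.nan_to_num(g)
d=cv2.applyColorMap((g*255).astype(np.uint8),2)
cv2.imwrite('pics/c.png',cv2.resize(np.hstack([f['color'][...,::-1],d]),(800,300)))
# stop: top at .052, mandrel top ~.076
m=(abs(z-.052)<.004)&(P[...,1]<-.09)&(P[...,0]>.38)&(P[...,0]<.72)
q=P[m]; q=q[abs(q-np.median(q,0)).max(1)<.2]
print('stop',len(q),np.nanmedian(q,0)); r=cv2.minAreaRect(q[:,:2].astype(np.float32)*1e3); print(r)
m=(z>.058)&(z<.09)&(P[...,1]>-.12)&(P[...,1]<.1)&(P[...,0]>.38)
q=P[m]; print('man',len(q),cv2.minAreaRect(q[:,:2].astype(np.float32)*1e3), q.min(0),q.max(0))
```

```text
stop 4894 [ 0.54066477 -0.17161899  0.0519453 ]
((540.4884033203125, -172.7579345703125), (239.20620727539062, 40.89789962768555), 13.113165855407715)
man 7167 ((594.0758666992188, -16.967071533203125), (365.07696533203125, 80.82867431640625), 2.5128166675567627) [ 0.41149044 -0.06465742  0.05801181] [0.77716171 0.02142282 0.07811338]
```

View pics/c.png

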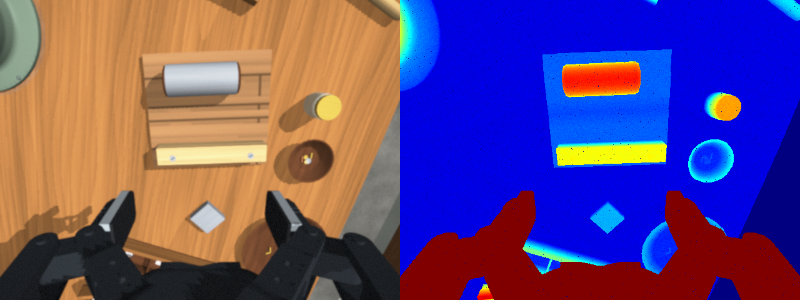

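Wrist view: mandrel at (201,79), stop at (211,154), hollow around row 115. The jar got mixed into the mandrel fit, so I'll refit the mandrel in the stop frame and profile the hollow.

Run:
```python
from h import *
from scipy.optimize import least_squares
f=load('wrist'); P=cloud(f).reshape(-1,3)
o=np.array([.5405,-.1728]);a=np.radians(13.11);R2=np.array([[np.cos(a),np.sin(a)],[-np.sin(a),np.cos(a)]])
q=np.c_[(P[:,:2]-o)@R2.T,P[:,2]]; q=q[~np.isnan(q[:,0])]
m=q[(abs(q[:,0]+.03)<.13)&(q[:,1]>.09)&(q[:,1]<.25)&(q[:,2]>.035)&(q[:,2]<.09)]
m=m[abs(m[:,0]-np.median(m[:,0]))<.1]
g=m[abs(m[:,0]-np.median(m[:,0]))<.065]
fun=lambda p:np.hypot(g[:,1]-p[0]-p[1]*g[:,0],g[:,2]-p[2]-p[3]*g[:,0])-.032
r=least_squares(fun,[.15,0,.044,0],loss='soft_l1',f_scale=.001)
print('cyl y0,slope,z0',r.x,'rms',np.sqrt(np.mean(fun(r.x)**2)),'x ext',np.percentile(m[:,0],[.5,99.5]))
xm=np.percentile(m[:,0],[.5,99.5]).mean(); ym=r.x[0]+r.x[1]*xm; print('mid stopframe',xm,ym,'world',o+R2.T@[xm,ym])
for y in np.arange(.025,.20,.01):
    s=q[(abs(q[:,1]-y)<.005)&(abs(q[:,0])<.09)&(q[:,2]<.03)]
    if len(s)>20: print(round(y,3),len(s),np.round(np.median(s[:,2])*1e3,1))
plan([.445,.20,.33],70)
```

```text
cyl y0,slope,z0 [0.15901624 0.00685515 0.04344445 0.00085396] rms 0.0007385421540706633 x ext [-0.08943955  0.05657586]
mid stopframe -0.016431845667928793 0.15890359934424908 world [ 0.48845371 -0.02176509]
0.025 953 12.1
0.035 842 12.1
0.045 856 12.0
0.055 880 12.0
0.065 904 11.5
0.075 913 10.6
0.085 923 9.8
0.095 912 9.8
0.105 945 10.7
0.115 957 11.5
0.125 523 11.8
0.135 141 11.9
0.145 129 12.1
0.155 127 12.0
0.165 130 11.9
0.175 140 12.0
0.185 155 11.9
0.195 877 11.9
8 from [ 0.5019 -0.0923  0.3619] left mm [-56.9 292.3 -31.9] rot [-2.700e-01  4.000e-02 -5.904e+01]
[[-0.0, -37.2, 4.1, -0.0, 0.0, -7.4], [4.8, -36.9, 4.1, -0.0, 0.0, -7.4], [9.5, -36.0, 4.1, -0.0, 0.0, -7.4], [14.0, -34.5, 4.1, -0.0, 0.0, -7.4], [18.3, -32.4, 4.0, -0.0, 0.0, -7.4], [22.3, -29.8, 4.0, -0.0, 0.0, -7.4], [26.0, -26.7, 4.0, -0.0, 0.0, -7.4], [29.2, -23.1, 4.0, -0.0, 0.0, -7.4]]
```

arm_command --pt "0 -46 4 0 0 -7.4" --pt "6 -46 4 0 0 -7.4" --pt "12 -45 4 0 0 -7.4" --pt "18 -43 4 0 0 -7.4" --pt "23 -40 4 0 0 -7.4" --pt "28 -37 4 0 0 -7.4" --pt "33 -34 4 0 0 -7.4" --pt "36 -29 4 0 0 -7.4"

```text
clock: 2.5
position: [0.4287, 0.2683, 0.3248]
tool_rot: [-3.136, 0.004, 1.235]
force: [0.9, -0.2, 0.9]
grip_width: 0.0856
```

arm_command --pt "0 0 0 0 0 0" --pt "0 0 0 0 0 0"

```text
clock: 2.7
position: [0.4267, 0.2718, 0.3229]
tool_rot: [-3.133, 0.004, 1.245]
force: [-0.3, -0.0, 0.4]
grip_width: 0.0852
```

Run:
```python
from h import *
f=grab('wrist'); P=cloud(f); print(f['s']['qpos'])
z=P[...,2]; g=np.nan_to_num(np.clip((z+.01)/.1,0,1))
d=cv2.applyColorMap((g*255).astype(np.uint8),2)
cv2.imwrite('pics/d.png',cv2.resize(np.hstack([f['color'][...,::-1],d]),(800,300)))
near=np.hypot(P[...,0]-.447,P[...,1]-.281)<.06
q=P[near&(z>.06)&(z<.08)]; print('grip top',len(q),np.median(q,0),cv2.minAreaRect(q[:,:2].astype(np.float32)*1e3))
near=np.hypot(P[...,0]-.447,P[...,1]-.281)<.11
b=(near&(abs(z-.023)<.006)).astype(np.uint8); b=cv2.morphologyEx(b,cv2.MORPH_OPEN,np.ones((5,5)))
n,l,st,c=cv2.connectedComponentsWithStats(b)
for i in range(1,n):
    if st[i,4]>300: q=P[l==i]; print('board',len(q),np.median(q[:,2]),cv2.minAreaRect(q[:,:2].astype(np.float32)*1e3))
```

```text
[ 0.03784443  0.34257386 -0.92665518  1.7275332   0.28239691  1.22374487
  0.28501047]
grip top 1413 [0.45179266 0.28139036 0.06873146] ((453.9880065917969, 281.1163635253906), (31.957082748413086, 62.32581329345703), 75.22823333740234)
board 2969 0.02287659805072717 ((467.0875549316406, 330.5291748046875), (76.41400146484375, 70.3445816040039), 75.33590698242188)
board 3056 0.02289605721550128 ((440.7365417480469, 231.79815673828125), (78.1728515625, 70.57003784179688), 74.75411224365234)
```

View pics/d.png

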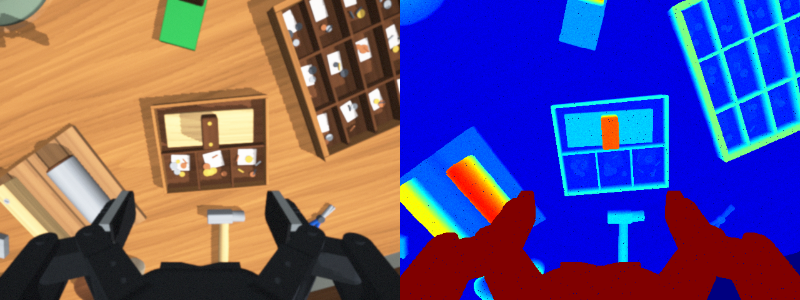

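```bash
python3 -c "
from h import *
plan([.454,.281,.12],75.1)"
```

```text
5 from [0.4266 0.2718 0.3231] left mm [  27.4    9.2 -203.1] rot [-0.52  0.21 -3.77]
[[3.7, 5.0, 40.6, -0.1, 0.0, -0.8], [3.6, 4.9, 40.6, -0.1, 0.0, -0.8], [3.5, 4.9, 40.6, -0.1, 0.0, -0.8], [3.4, 4.9, 40.6, -0.1, 0.0, -0.8], [3.3, 4.8, 40.6, -0.1, 0.0, -0.8]]
```

arm_command --pt "3.7 5 40 -0.1 0 -0.8" --pt "3.6 5 40 -0.1 0 -0.8" --pt "3.5 5 40 -0.1 0 -0.8" --pt "3.4 5 40 -0.1 0 -0.8" --pt "3.3 5 40 -0.1 0 -0.8" --pt "0 0 0 0 0 0" --pt "0 0 0 0 0 0"

```text
clock: 3.45
position: [0.4616, 0.2694, 0.1172]
tool_rot: [3.137, 0.006, 1.295]
force: [0.4, 0.7, 1.0]
grip_width: 0.0853
```

```bash
python3 -c "
from h import *
plan([.454,.281,.048],75.1,30)"
```

```text
3 from [0.4616 0.2694 0.1172] left mm [ -7.6  11.6 -69.2] rot [ 0.24  0.35 -0.9 ]
[[3.2, -3.6, 23.0, 0.1, 0.1, -0.3], [3.2, -3.5, 23.0, 0.1, 0.1, -0.3], [3.1, -3.5, 23.0, 0.1, 0.1, -0.3]]
```

arm_command --pt "9.4 -10.5 0 0.2 0.3 -0.9" --pt "0 0 20 0 0 0" --pt "0 0 0 0 0 0" --pt "0 0 0 0 0 0"

```text
clock: 3.85
position: [0.4558, 0.2835, 0.1044]
tool_rot: [3.135, -0.006, 1.309]
force: [-0.3, -0.5, -0.6]
grip_width: 0.0854
```

```bash
python3 -c "
from h import *
plan([.454,.281,.048],75.1,25)"
```

```text
3 from [0.4558 0.2835 0.1044] left mm [ -1.8  -2.5 -56.4] rot [ 0.39 -0.32 -0.12]
[[-1.1, -0.5, 18.8, 0.1, -0.1, -0.0], [-1.0, -0.4, 18.8, 0.1, -0.1, -0.0], [-1.0, -0.4, 18.8, 0.1, -0.1, -0.0]]
```

arm_command --pt "-2 -1 15 0.3 -0.3 0" --pt "0 0 15 0 0 0" --pt "0 0 15 0 0 0" --pt "0 0 10 0 0 0" --pt "0 0 0 0 0 0" --pt "0 0 0 0 0 0"

```text
clock: 4.45
position: [0.455, 0.2827, 0.0474]
tool_rot: [3.139, -0.002, 1.308]
force: [-1.1, 0.7, 0.1]
grip_width: 0.0856
```

```bash
python3 -c "
from h import *
plan([.454,.281,.048],75.1,25)"
```

```text
1 from [0.455  0.2827 0.0474] left mm [-1.  -1.7  0.6] rot [ 0.18 -0.1  -0.13]
[[-1.9, -0.6, -0.6, 0.2, -0.1, -0.1]]
```

arm_command --pt "-1.9 -0.6 0 0.2 -0.1 -0.1" --pt "0 0 0 0 0 0" --pt "0 0 0 0 0 0" --pt "0 0 0 0 0 0" --pt "0 0 0 0 0 0" --pt "0 0 0 0 0 0" --pt "0 0 0 0 0 0" --pt "0 0 0 0 0 0" --grip 0 --grip_force 80

```text
clock: 5.25
position: [0.4545, 0.281, 0.049]
tool_rot: [3.141, -0.001, 1.31]
force: [-0.4, 0.3, -2.3]
grip_width: 0.0296
```

```bash
python3 -c "
from h import *
s=bot.observe();print(s['position'],s['tool_rot'],s['force'],s['moment'],s['grip_width'],s['qpos'])"
```

```text
[0.45454551 0.28098155 0.04904156] [ 3.14073401e+00 -9.79539704e-04  1.30982363e+00] [-0.44948597  0.34489459 -2.32609261] [ 0.02654589 -0.01285876  0.00620377] 0.029576042300322996 [-0.16501008  0.7221886  -0.6986515   1.93867764  0.68839884  0.73351589
  0.03449407]
```

arm_command --pt "0 0 -15 0 0 0" --pt "0 0 -30 0 0 0" --pt "0 0 -40 0 0 0" --pt "0 0 -40 0 0 0" --pt "0 0 -30 0 0 0" --pt "0 0 0 0 0 0"

```text
clock: 5.85
position: [0.4524, 0.2816, 0.214]
tool_rot: [-3.14, -0.001, 1.313]
force: [-0.2, 0.2, -2.8]
grip_width: 0.0293
```

```bash
cat >> h.py <<'E'
o=np.array([.5405,-.1728]);a=np.radians(13.11);R2=np.array([[np.cos(a),np.sin(a)],[-np.sin(a),np.cos(a)]])
def s2w(x,y,z): return np.r_[o+R2.T@[x,y],z]
def st():
    s=bot.observe(); p=np.array(s['position']); r=Ro.from_euler('xyz',s['tool_rot']).as_matrix()
    print('t',s['clock'],'stopframe',np.round(R2@(p[:2]-o)*1e3,1),'z',round(p[2]*1e3,2),'yaw',round(np.degrees(s['tool_rot'][2]),2),'tilt x,y->z',np.round(np.degrees(r[2,:2]),2),'F',np.round(np.r_[R2@s['force'][:2],s['force'][2]],2),'M',np.round(np.r_[R2@s['moment'][:2],s['moment'][2]],2),'w',round(s['grip_width'],4))
    return s
E
python3 -c "
from h import *
print(st()['qpos']);print(s2w(-.016,.213,.2))
plan(s2w(-.016,.213,.2),103.1)"
```

```text
t 5.85 stopframe [ 17.2 462.5] z 214.03 yaw 75.25 tilt x,y->z [ 0.04 -0.1 ] F [-0.11  0.24 -2.83] M [ 0.04 -0.05 -0.02] w 0.0293
[-0.03083381  0.50293529 -0.87290078  1.81626195  0.44275566  1.03143134
  0.23628149]
[0.47660408 0.03101931 0.2       ]
6 from [0.4524 0.2816 0.214 ] left mm [  24.3 -250.6  -14. ] rot [ -0.09  -0.06 -27.85]
[[-39.4, 14.5, 2.3, -0.0, -0.0, -4.6], [-40.4, 11.3, 2.3, -0.0, -0.0, -4.6], [-41.2, 8.0, 2.3, -0.0, -0.0, -4.6], [-41.7, 4.6, 2.3, -0.0, -0.0, -4.6], [-41.9, 1.3, 2.3, -0.0, -0.0, -4.6], [-41.9, -2.1, 2.3, -0.0, -0.0, -4.6]]
```

arm_command --pt "-30 11 2 0 0 -3.5" --pt "-30 9 2 0 0 -3.5" --pt "-31 7 2 0 0 -3.5" --pt "-31 5 2 0 0 -3.5" --pt "-31 3 2 0 0 -3.5" --pt "-31 1 2 0 0 -3.5" --pt "-31 -0.5 2 0 0 -3.5" --pt "-31 -2 2 0 0 -3.5"

```text
clock: 6.65
position: [0.4747, 0.0278, 0.2]
tool_rot: [3.141, -0.003, 1.831]
force: [0.7, -0.1, -3.0]
grip_width: 0.0297
```

arm_command --pt "0 0 0 0 0 0" --pt "0 0 0 0 0 0"

```text
clock: 6.85
position: [0.4741, 0.0234, 0.1994]
tool_rot: [-3.14, -0.002, 1.827]
force: [-0.6, 0.7, -1.6]
grip_width: 0.0292
```

```bash
python3 -c "
from h import *
print(st()['qpos'])
plan(s2w(-.016,.213,.14),103.1,20)"
```

```text
t 6.85 stopframe [-20.2 206.1] z 199.39 yaw 104.66 tilt x,y->z [ 0.12 -0.1 ] F [-0.42  0.78 -1.62] M [ 0.04 -0.06  0.06] w 0.0292
[ 0.59918408  0.46867714 -1.00774223  1.96761508  0.47917208  0.96858535
  1.18387413]
3 from [0.4741 0.0234 0.1994] left mm [  2.5   7.6 -59.4] rot [-0.1  -0.12  1.56]
[[2.2, 1.5, 19.8, -0.0, -0.0, 0.5], [2.2, 1.5, 19.8, -0.0, -0.0, 0.5], [2.3, 1.4, 19.8, -0.0, -0.0, 0.5]]
```

arm_command --pt "7 4.4 0 -0.1 -0.1 1.5" --pt "0 0 20 0 0 0" --pt "0 0 20 0 0 0" --pt "0 0 17 0 0 0" --pt "0 0 0 0 0 0" --pt "0 0 0 0 0 0"

```text
clock: 7.45
position: [0.4759, 0.0365, 0.1424]
tool_rot: [3.14, -0.001, 1.802]
force: [0.3, -0.5, -2.9]
grip_width: 0.0294
```

```bash
python3 -c "
from h import *
st()
plan(s2w(-.016,.213,.127),103.1,20)
f=bot.grab_frame('side');cv2.imwrite('pics/e.png',cv2.resize(f['color'][130:370,200:520,::-1],(800,600)))"
```

```text
t 7.45 stopframe [-15.4 218.5] z 142.4 yaw 103.25 tilt x,y->z [0.03 0.07] F [ 0.17 -0.58 -2.9 ] M [ 0.   -0.01  0.04] w 0.0294
1 from [0.4759 0.0365 0.1424] left mm [  0.7  -5.5 -15.4] rot [ 0.07 -0.03  0.15]
[[-5.5, -0.6, 15.4, 0.1, -0.0, 0.2]]
```

View pics/e.png

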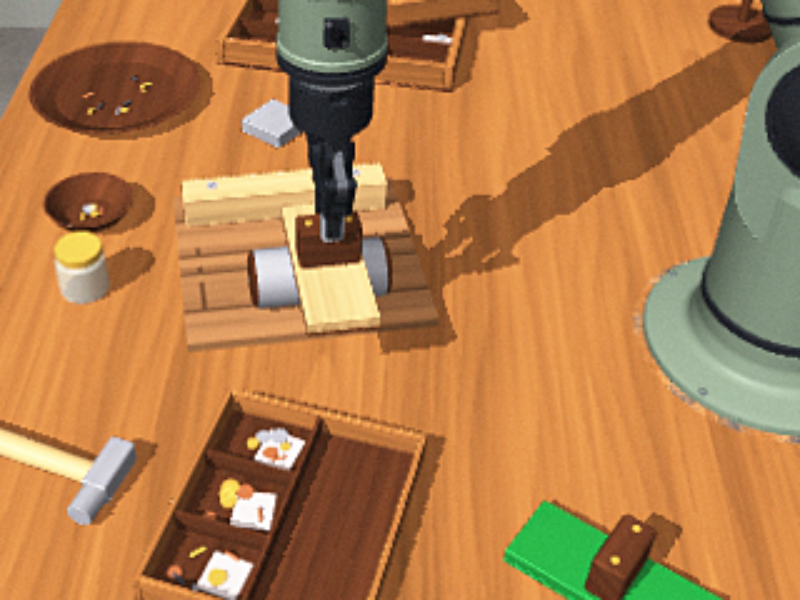

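The side crop shows the block held level above the mandrel (315,265) and square to it, with the stop behind at (285,190). Next I lower it in small steps.

arm_command --pt "-5 -0.6 8 0.1 0 0.1" --pt "0 0 6 0 0 0" --pt "0 0 3 0 0 0" --pt "0 0 0 0 0 0" --pt "0 0 0 0 0 0"

```text
clock: 8.0
position: [0.4775, 0.031, 0.1258]
tool_rot: [3.14, 0.0, 1.799]
force: [-0.5, 0.2, -2.1]
grip_width: 0.0293
```

```bash
python3 -c "
from h import *
st()"
```

```text
t 8.0 stopframe [-15.2 212.8] z 125.76 yaw 103.08 tilt x,y->z [-0.02  0.1 ] F [-0.44  0.27 -2.06] M [ 0.02 -0.04  0.  ] w 0.0293
```

arm_command --pt "0 0 2 0 0 0" --pt "0 0 1 0 0 0" --pt "0 0 1 0 0 0" --pt "0 0 0 0 0 0"

```text
clock: 8.4
position: [0.4777, 0.0311, 0.1218]
tool_rot: [3.139, 0.0, 1.799]
force: [0.5, -0.4, -2.1]
grip_width: 0.0292
```

arm_command --pt "0 0 0.5 0 0 0"

```text
clock: 8.5
position: [0.4777, 0.0311, 0.1213]
tool_rot: [3.139, 0.0, 1.799]
force: [1.4, 0.3, -2.1]
grip_width: 0.0293
```

arm_command --pt "0 0 0.5 0 0 0"

```text
clock: 8.6
position: [0.4777, 0.0311, 0.1207]
tool_rot: [3.139, 0.001, 1.799]
force: [0.5, 0.6, -1.8]
grip_width: 0.0294
```

Small moves track precisely, so I continue in fine steps.

arm_command --pt "0 0 0.4 0 0 0"

```text
clock: 8.7
position: [0.4777, 0.0311, 0.1203]
tool_rot: [3.139, 0.001, 1.799]
force: [0.2, 0.4, -2.2]
grip_width: 0.0295
```

arm_command --pt "0 0 0.4 0 0 0"

```text
clock: 8.8
position: [0.4777, 0.0311, 0.1199]
tool_rot: [3.139, 0.001, 1.799]
force: [-0.2, -0.2, -1.9]
grip_width: 0.0292
```

arm_command --pt "0 0 0.3 0 0 0"

```text
clock: 8.9
position: [0.4778, 0.0311, 0.1196]
tool_rot: [3.139, 0.001, 1.799]
force: [0.9, 0.4, 0.9]
grip_width: 0.0294
```

arm_command --pt "0 0 0.3 0 0 0" --pt "0 0 0 0 0 0" --pt "0 0 0 0 0 0"

```text
clock: 9.2
position: [0.4779, 0.0311, 0.1196]
tool_rot: [3.139, 0.001, 1.799]
force: [-0.5, 0.1, 0.6]
grip_width: 0.0293
```

```bash
python3 -c "
from h import *
st()"
```

```text
t 9.2 stopframe [-14.7 212.8] z 119.56 yaw 103.08 tilt x,y->z [-0.06  0.16] F [-0.5   0.24  0.58] M [-0.12  0.15 -0.03] w 0.0293
```

arm_command --pt "-3 0 0.2 0 0 0" --pt "-5 0 0.2 0 0 0" --pt "-5 0 0.2 0 0 0"

```text
clock: 9.5
position: [0.4811, 0.018, 0.1193]
tool_rot: [3.139, 0.001, 1.8]
force: [-2.8, -0.2, 6.4]
grip_width: 0.0293
```

```bash
python3 -c "
from h import *
st()"
```

```text
t 9.5 stopframe [-14.6 199.3] z 119.29 yaw 103.14 tilt x,y->z [-0.08  0.18] F [-2.74  0.48  6.39] M [-0.4   0.45 -0.09] w 0.0293
```

arm_command --pt "-6 0.1 0 0.1 0 0" --pt "-6 0 0 0 0 0" --pt "-6 0 0 0 0 0"

```text
clock: 9.8
position: [0.4857, -0.0015, 0.1195]
tool_rot: [3.14, 0.002, 1.799]
force: [-0.4, -0.0, 3.8]
grip_width: 0.0294
```

```bash
python3 -c "
from h import *
st()"
```

```text
t 9.8 stopframe [-14.5 179.3] z 119.55 yaw 103.1 tilt x,y->z [-0.11  0.08] F [-0.41  0.09  3.81] M [-0.13  0.23 -0.06] w 0.0294
```

arm_command --pt "-6 0 0.05 0 0 0" --pt "-6 0 0.05 0 0.05 0" --pt "-6 0 0.05 0 0 0"

```text
clock: 10.1
position: [0.4904, -0.0209, 0.1196]
tool_rot: [3.14, 0.001, 1.799]
force: [-0.7, -0.5, 6.2]
grip_width: 0.0292
```

arm_command --pt "-6 0 0.1 0 0 0" --pt "-6 0 0.1 0 0 0"

```text
clock: 10.3
position: [0.4935, -0.0338, 0.1196]
tool_rot: [3.139, 0.002, 1.799]
force: [-2.1, -0.9, 7.9]
grip_width: 0.0289
```

```bash
python3 -c "
from h import *
st()"
```

```text
t 10.3 stopframe [-14.3 146. ] z 119.63 yaw 103.06 tilt x,y->z [-0.09  0.13] F [-2.22 -0.42  7.88] M [-0.12  0.48 -0.06] w 0.0289
```

arm_command --pt "-6 0 0.1 0.05 0 0" --pt "-6 0 0.2 0 0 0"

```text
clock: 10.5
position: [0.4966, -0.0467, 0.1196]
tool_rot: [3.14, 0.002, 1.799]
force: [-2.6, -0.8, 7.3]
grip_width: 0.0291
```

arm_command --pt "-6 0 0.25 0 0 0" --pt "-6 0 0.3 0 0 0"

```text
clock: 10.7
position: [0.4996, -0.0598, 0.1193]
tool_rot: [3.14, 0.002, 1.798]
force: [-0.2, -0.0, 4.3]
grip_width: 0.0291
```

arm_command --pt "-6 0 0.35 0 0 0" --pt "-6 0 0.35 0 0 0"

```text
clock: 10.9
position: [0.5027, -0.0728, 0.1187]
tool_rot: [3.139, 0.002, 1.798]
force: [-1.7, -1.2, 7.7]
grip_width: 0.0294
```

arm_command --pt "-6 0 0.4 0 0 0" --pt "-6 0 0.4 0 0 0"

```text
clock: 11.1
position: [0.5059, -0.0859, 0.1182]
tool_rot: [3.139, 0.003, 1.798]
force: [-2.2, -0.3, 8.6]
grip_width: 0.0294
```

```bash
python3 -c "
from h import *
st()"
```

```text
t 11.1 stopframe [-14.   92.5] z 118.18 yaw 103.0 tilt x,y->z [-0.16  0.17] F [-2.2   0.2   8.57] M [-0.14  0.47  0.06] w 0.0294
```

arm_command --pt "-6 0 0.25 0.1 0.1 0" --pt "-6 0 0.15 0 0 0"

```text
clock: 11.3
position: [0.5088, -0.0988, 0.1177]
tool_rot: [3.14, 0.001, 1.798]
force: [0.1, -0.4, 0.2]
grip_width: 0.0292
```

arm_command --pt "-6 0 0.05 0 0 0"

```text
clock: 11.4
position: [0.5103, -0.1052, 0.1175]
tool_rot: [3.14, 0.001, 1.797]
force: [1.6, 0.9, 2.4]
grip_width: 0.0293
```

arm_command --pt "-6 0 0.2 0 0 0"

```text
clock: 11.5
position: [0.512, -0.1113, 0.1175]
tool_rot: [3.14, 0.001, 1.797]
force: [-2.6, 1.3, 14.5]
grip_width: 0.0294
```

arm_command --pt "-6 0 0.1 0 0 0"

```text
clock: 11.6
position: [0.5136, -0.1174, 0.1177]
tool_rot: [3.139, 0.0, 1.797]
force: [-4.3, 0.7, 13.3]
grip_width: 0.0289
```

```bash
python3 -c "
from h import *
st()"
```

```text
t 11.6 stopframe [-13.7  60. ] z 117.7 yaw 102.98 tilt x,y->z [-0.03  0.13] F [-4.    1.6  13.33] M [0.71 1.   0.05] w 0.0289
```

arm_command --pt "-5 0 -0.4 0.05 0 0"

```text
clock: 11.7
position: [0.5147, -0.1228, 0.1182]
tool_rot: [3.14, 0.0, 1.797]
force: [-1.2, -0.3, 0.2]
grip_width: 0.0291
```

arm_command --pt "-5 0 -0.3 0 0 0"

```text
clock: 11.8
position: [0.5159, -0.128, 0.1185]
tool_rot: [3.14, 0.0, 1.797]
force: [-0.3, -0.0, -0.4]
grip_width: 0.0291
```

arm_command --pt "-5 0 -0.2 0 0 0"

```text
clock: 11.9
position: [0.5171, -0.1332, 0.1186]
tool_rot: [3.14, -0.0, 1.797]
force: [0.4, 0.7, 1.9]
grip_width: 0.0295
```

```bash
python3 -c "
from h import *
st()"
```

```text
t 11.9 stopframe [-13.8  43.9] z 118.58 yaw 102.98 tilt x,y->z [0.01 0.08] F [0.55 0.59 1.9 ] M [ 0.33 -0.03 -0.01] w 0.0295
```

arm_command --pt "-5 0 0 0 0 0"

```text
clock: 12.0
position: [0.5184, -0.1384, 0.1186]
tool_rot: [3.14, -0.0, 1.797]
force: [-0.1, 1.1, 6.3]
grip_width: 0.0291
```

arm_command --pt "-5 0 -0.15 0 0 0"

```text
clock: 12.1
position: [0.5197, -0.1436, 0.1189]
tool_rot: [3.14, -0.0, 1.798]
force: [-1.0, 1.1, 4.7]
grip_width: 0.0293
```

arm_command --pt "-5 0 -0.15 0 0 0"

```text
clock: 12.2
position: [0.5209, -0.1489, 0.1191]
tool_rot: [3.14, -0.0, 1.797]
force: [-0.5, 1.3, 4.4]
grip_width: 0.0292
```

```bash
python3 -c "
from h import *
st()"
```

```text
t 12.2 stopframe [-13.6  27.7] z 119.07 yaw 102.99 tilt x,y->z [0.02 0.1 ] F [-0.19  1.37  4.38] M [ 0.48  0.21 -0.05] w 0.0292
```

arm_command --pt "-5 0 -0.1 0 0 0"

```text
clock: 12.3
position: [0.5222, -0.1542, 0.1192]
tool_rot: [3.14, -0.0, 1.797]
force: [-1.4, 0.8, 4.8]
grip_width: 0.0291
```

arm_command --pt "-5 0 -0.05 0 0 0"

```text
clock: 12.4
position: [0.5234, -0.1594, 0.1194]
tool_rot: [3.14, -0.0, 1.797]
force: [-1.4, 0.6, 5.4]
grip_width: 0.0294
```

```bash
cat >> h.py <<'E'
def man(n='side'):
    f=grab(n); q=cloud(f).reshape(-1,3); q=q[~np.isnan(q[:,0])]; q=np.c_[(q[:,:2]-o)@R2.T,q[:,2]]
    from scipy.optimize import least_squares
    m=q[(abs(q[:,0]+.015)<.07)&(abs(q[:,0]+.014)>.04)&(q[:,1]>.022)&(q[:,1]<.13)&(q[:,2]>.055)&(q[:,2]<.082)]
    fun=lambda p:np.hypot(m[:,1]-p[0]-p[1]*(m[:,0]+.016),m[:,2]-p[2])-.032
    r=least_squares(fun,[.07,0,.044],loss='soft_l1',f_scale=.001)
    s=q[(abs(q[:,0])<.1)&(abs(q[:,1])<.03)&(abs(q[:,2]-.052)<.005)]
    print(n,len(m),'y,slope,z',np.round(r.x,4),'rms',np.sqrt(np.mean(fun(r.x)**2)),'xmean L/R',[(m[m[:,0]<-.014][:,0].min()),m[:,0].max()],'stop top y',np.percentile(s[:,1],[2,98]),len(s))
E
python3 -c "
from h import *
st();man();man('scene')"
```

```text
t 12.4 stopframe [-13.6  16.9] z 119.38 yaw 102.99 tilt x,y->z [0.02 0.1 ] F [-1.24  0.9   5.38] M [0.47 0.31 0.02] w 0.0294
side 303 y,slope,z [0.0632 0.0066 0.0421] rms 0.002190299999366024 xmean L/R [np.float64(-0.08440053131510922), np.float64(0.05471493364760574)] stop top y [-0.01731357  0.02354951] 337
scene 348 y,slope,z [0.0612 0.0072 0.0423] rms 0.0031044831268912452 xmean L/R [np.float64(-0.08472356689355469), np.float64(0.0549814381689241)] stop top y [-0.018297    0.02009291] 377
```

arm_command --pt "-4 0 0 0 0 0" --pt "-4 0 0 0 0 0"

```text
clock: 12.7
position: [0.5255, -0.1684, 0.1195]
tool_rot: [3.14, 0.0, 1.797]
force: [-1.3, -0.0, 3.8]
grip_width: 0.0289
```

arm_command --pt "-3 0 0 0 0 0"

```text
clock: 12.8
position: [0.5263, -0.1719, 0.1195]
tool_rot: [3.139, 0.0, 1.797]
force: [-0.9, -0.1, 2.7]
grip_width: 0.0291
```

arm_command --pt "-2 0 0 0 0 0"

```text
clock: 12.9
position: [0.5269, -0.1743, 0.1195]
tool_rot: [3.139, 0.0, 1.796]
force: [-0.0, 0.1, 3.7]
grip_width: 0.0293
```

```bash
python3 -c "
from h import *
st()"
```

```text
t 12.9 stopframe [-13.6   1.6] z 119.49 yaw 102.93 tilt x,y->z [-0.02  0.12] F [0.02 0.11 3.75] M [0.37 0.15 0.06] w 0.0293
```

arm_command --pt "-1.5 0 0.05 0 0 0" --pt "-1.5 0 0.05 0 0 0"

```text
clock: 13.1
position: [0.5277, -0.1774, 0.1193]
tool_rot: [3.139, -0.0, 1.796]
force: [0.5, 3.0, 4.3]
grip_width: 0.0293
```

arm_command --pt "-1.5 0 0.05 0 0 0"

```text
clock: 13.2
position: [0.528, -0.1785, 0.1193]
tool_rot: [3.139, -0.001, 1.797]
force: [-0.2, 2.3, 4.8]
grip_width: 0.0294
```

arm_command --pt "-1.5 0 0.05 0 0 0"

```text
clock: 13.3
position: [0.5283, -0.1796, 0.1192]
tool_rot: [3.139, -0.001, 1.797]
force: [-1.1, 3.4, 4.7]
grip_width: 0.0291
```

```bash
python3 -c "
from h import *
st()"
```

```text
t 13.3 stopframe [-13.4  -3.8] z 119.15 yaw 102.96 tilt x,y->z [0.07 0.13] F [-0.32  3.54  4.66] M [1.35 0.01 0.03] w 0.0291
```

arm_command --pt "-1.5 0 0.05 0 0 0" --pt "-1.5 0 0.05 0 0 0" --pt "-1 0 0 0 0 0" --pt "0 0 0 0 0 0"

```text
clock: 13.7
position: [0.5293, -0.1832, 0.119]
tool_rot: [3.139, -0.002, 1.798]
force: [-2.0, 2.7, 5.2]
grip_width: 0.0293
```

```bash
python3 -c "
from h import *
st();man();man('scene')"
```

```text
t 13.7 stopframe [-13.2  -7.5] z 119.02 yaw 102.99 tilt x,y->z [0.12 0.14] F [-1.38  3.1   5.17] M [1.08 0.07 0.02] w 0.0293
side 294 y,slope,z [ 0.0539 -0.0009  0.0421] rms 0.0021301228888195686 xmean L/R [np.float64(-0.08496184552558171), np.float64(0.05470880557080839)] stop top y [-0.01793719  0.02275393] 290
scene 352 y,slope,z [ 0.053  -0.0008  0.0424] rms 0.0028587594201028854 xmean L/R [np.float64(-0.08498598108793592), np.float64(0.05486962831619351)] stop top y [-0.01863198  0.02183746] 423
```

The mandrel now bears on the stop with about 3 N and sits square (slope −0.001). Next I lift straight off.

arm_command --pt "0 0 -0.3 0 0 0" --pt "0 0 -0.5 0 0 0" --pt "0 0 -2 0 0 0" --pt "0 0 -10 0 0 0" --pt "0 0 -25 0 0 0" --pt "0 0 -30 0 0 0" --pt "0 0 -20 0 0 0" --pt "0 0 0 0 0 0"

```text
clock: 14.6
position: [0.5279, -0.1848, 0.2112]
tool_rot: [-3.141, -0.001, 1.798]
force: [0.3, -0.1, -2.5]
grip_width: 0.0292
```

```bash
python3 -c "
from h import *
st();man();man('scene')
plan([.4545,.281,.2],75.05,34)"
```

```text
t 14.6 stopframe [-15.   -8.8] z 211.16 yaw 102.99 tilt x,y->z [ 0.06 -0.04] F [ 0.26 -0.12 -2.46] M [-0.02 -0.07  0.01] w 0.0292
side 303 y,slope,z [ 0.0541 -0.0083  0.0422] rms 0.002080683078152614 xmean L/R [np.float64(-0.08493752591712654), np.float64(0.0549852377662143)] stop top y [-0.01722893  0.02244065] 438
scene 291 y,slope,z [0.0523 0.     0.0427] rms 0.0027345973538218872 xmean L/R [np.float64(-0.08481640456483414), np.float64(0.05499740615812416)] stop top y [-0.01827243  0.02308379] 616
14 from [ 0.5269 -0.1848  0.2087] left mm [-72.4 465.8  -8.7] rot [-0.2  -0.09 27.94]
[[33.6, 2.4, 0.7, -0.0, -0.0, 2.0], [33.6, 1.3, 0.7, -0.0, -0.0, 2.0], [33.7, 0.1, 0.7, -0.0, -0.0, 2.0], [33.7, -1.1, 0.7, -0.0, -0.0, 2.0], [33.6, -2.2, 0.7, -0.0, -0.0, 2.0], [33.5, -3.4, 0.7, -0.0, -0.0, 2.0], [33.4, -4.6, 0.7, -0.0, -0.0, 2.0], [33.2, -5.7, 0.7, -0.0, -0.0, 2.0]]
[[33.0, -6.9, 0.7, -0.0, -0.0, 2.0], [32.7, -8.0, 0.7, -0.0, -0.0, 2.0], [32.4, -9.2, 0.6, -0.0, -0.0, 2.0], [32.1, -10.3, 0.6, -0.0, -0.0, 2.0], [31.7, -11.4, 0.6, -0.0, -0.0, 2.0], [31.3, -12.5, 0.6, -0.0, -0.0, 2.0]]
```

arm_command --pt "33.6 2.4 0.7 0 0 2" --pt "33.6 1.3 0.7 0 0 2" --pt "33.7 0 0.7 0 0 2" --pt "33.7 -1 0.7 0 0 2" --pt "33.6 -2 0.7 0 0 2" --pt "33.5 -3.4 0.7 0 0 2" --pt "33.4 -4.6 0.7 0 0 2" --pt "33.2 -5.7 0.7 0 0 2"

```text
clock: 15.5
position: [0.4817, 0.0845, 0.1948]
tool_rot: [-3.126, -0.001, 1.498]
force: [0.8, 0.1, -1.5]
grip_width: 0.0293
```

arm_command --pt "33 -7 0.7 0 0 2" --pt "32.7 -8 0.7 0 0 2" --pt "32.4 -9 0.7 0 0 2" --pt "32 -10.3 0.7 0 0 2" --pt "31.7 -11.4 0.7 0 0 2" --pt "25 -12.5 0.7 0 0 2" --pt "0 0 0 0 0 0" --pt "0 0 0 0 0 0"

```text
clock: 16.3
position: [0.4464, 0.2882, 0.1826]
tool_rot: [-3.116, 0.01, 1.286]
force: [0.0, -0.5, -1.9]
grip_width: 0.0288
```

```bash
python3 -c "
from h import *
st();plan([.4545,.281,.1],75.05,34)"
```

```text
t 16.3 stopframe [ 12.9 470.3] z 182.57 yaw 73.66 tilt x,y->z [-0.56 -1.46] F [-0.07 -0.47 -1.94] M [-0.09 -0.07 -0.01] w 0.0288
3 from [0.4464 0.2882 0.1826] left mm [  8.1  -7.2 -82.6] rot [-1.47  0.55 -1.39]
[[-1.3, 4.0, 27.4, -0.5, 0.2, -0.5], [-1.4, 3.7, 27.5, -0.5, 0.2, -0.5], [-1.5, 3.5, 27.5, -0.5, 0.2, -0.5]]
```

arm_command --pt "-4.5 10 10 -1.5 0.5 -1.4" --pt "0 0 30 0 0 0" --pt "0 0 30 0 0 0" --pt "0 0 0 0 0 0" --pt "0 0 0 0 0 0"

```text
clock: 16.8
position: [0.4554, 0.2757, 0.1089]
tool_rot: [3.141, 0.004, 1.309]
force: [-0.6, 0.0, -1.6]
grip_width: 0.0288
```

```bash
python3 -c "
from h import *
st();plan([.4545,.281,.049],75.05,10)
P=cloud(grab('side'));z=P[...,2]
f=load('side');cv2.imwrite('pics/f.png',cv2.resize(f['color'][240:420,220:460,::-1],(800,600)))"
```

```text
t 16.8 stopframe [ 18.8 456.1] z 108.9 yaw 75.01 tilt x,y->z [-0.22  0.01] F [-0.59  0.16 -1.61] M [ 0.02  0.   -0.03] w 0.0288
7 from [0.4554 0.2757 0.1089] left mm [ -0.9   5.3 -59.9] rot [ 0.01  0.22 -0.04]
[[0.7, -0.3, 8.6, 0.0, 0.0, -0.0], [0.7, -0.3, 8.6, 0.0, 0.0, -0.0], [0.7, -0.3, 8.6, 0.0, 0.0, -0.0], [0.7, -0.3, 8.6, 0.0, 0.0, -0.0], [0.7, -0.3, 8.6, 0.0, 0.0, -0.0], [0.7, -0.3, 8.6, 0.0, 0.0, -0.0], [0.7, -0.3, 8.6, 0.0, 0.0, -0.0]]
```

View pics/f.png

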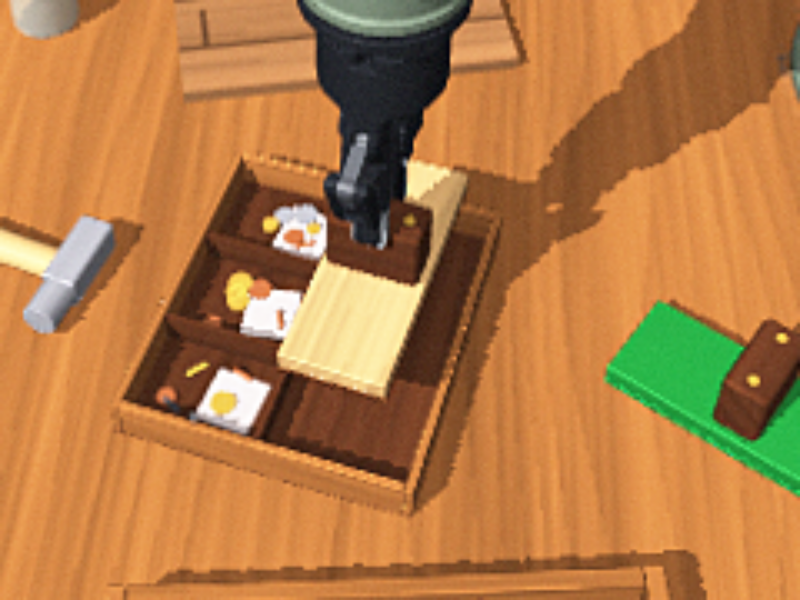

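The crop shows the block level above the tray at (365,280) and parallel to the bay. Next I lower it to its original spot.

arm_command --pt "5 -2 5 0 0.2 0" --pt "0 0 10 0 0 0" --pt "0 0 10 0 0 0" --pt "0 0 0 0 0 0" --pt "0 0 0 0 0 0"

```text
clock: 17.35
position: [0.4562, 0.2816, 0.0846]
tool_rot: [3.138, -0.002, 1.308]
force: [-0.6, 0.1, -2.1]
grip_width: 0.0292
```

```bash
python3 -c "
from h import *
st();plan([.4545,.281,.049],75.05,10)"
```

```text
t 17.35 stopframe [ 21.  461.7] z 84.56 yaw 74.94 tilt x,y->z [0.13 0.19] F [-0.52  0.26 -2.11] M [ 0.02 -0.04 -0.  ] w 0.0292
4 from [0.4562 0.2816 0.0846] left mm [ -1.7  -0.6 -35.6] rot [ 0.19 -0.13 -0.11]
[[-0.3, -0.4, 8.9, 0.0, -0.0, -0.0], [-0.3, -0.4, 8.9, 0.0, -0.0, -0.0], [-0.3, -0.4, 8.9, 0.0, -0.0, -0.0], [-0.3, -0.4, 8.9, 0.0, -0.0, -0.0]]
```

arm_command --pt "-1 -1.5 8 0.1 -0.1 0" --pt "0 0 8 0 0 0" --pt "0 0 8 0 0 0" --pt "0 0 6 0 0 0" --pt "0 0 3 0 0 0" --pt "0 0 1 0 0 0" --pt "0 0 0 0 0 0"

```text
clock: 18.05
position: [0.4548, 0.2812, 0.0489]
tool_rot: [3.139, 0.0, 1.308]
force: [0.1, -0.9, -1.9]
grip_width: 0.0291
```

```bash
python3 -c "
from h import *
st();plan([.4545,.281,.049],75.05,10)"
```

```text
t 18.05 stopframe [ 19.5 461.6] z 48.92 yaw 74.94 tilt x,y->z [-0.    0.17] F [-0.14 -0.84 -1.88] M [-0.02  0.01  0.04] w 0.0291
1 from [0.4548 0.2812 0.0489] left mm [-0.3 -0.2  0.1] rot [ 0.17  0.   -0.11]
[[-0.2, -0.2, -0.1, 0.2, 0.0, -0.1]]
```

arm_command --pt "0 0 0.4 0.1 0 0" --pt "0 0 0.3 0 0 0"

```text
clock: 18.25
position: [0.4549, 0.2813, 0.0488]
tool_rot: [3.14, 0.0, 1.308]
force: [-4.4, -3.6, 11.5]
grip_width: 0.0291
```

arm_command --pt "0 0 0 0 0 0" --pt "0 0 0 0 0 0" --pt "0 0 0 0 0 0" --pt "0 0 0 0 0 0" --pt "0 0 0 0 0 0" --pt "0 0 0 0 0 0" --pt "0 0 0 0 0 0" --grip 100

```text
clock: 18.95
position: [0.4552, 0.2816, 0.0486]
tool_rot: [3.14, -0.001, 1.308]
force: [-0.1, 0.3, 0.4]
grip_width: 0.0858
```

arm_command --pt "0 0 -10 0 0 0" --pt "0 0 -20 0 0 0" --pt "0 0 -35 0 0 0" --pt "0 0 -40 0 0 0" --pt "0 0 -40 0 0 0" --pt "0 0 -40 0 0 0" --pt "0 0 -30 0 0 0" --pt "0 0 0 0 0 0"

```text
clock: 19.75
position: [0.4524, 0.2823, 0.2764]
tool_rot: [-3.141, -0.001, 1.312]
force: [0.8, 0.5, -0.5]
grip_width: 0.0858
```

Run:
```python
from h import *
st()
f=grab('wrist'); P=cloud(f); z=P[...,2]
near=np.hypot(P[...,0]-.454,P[...,1]-.281)<.06
q=P[near&(z>.06)&(z<.08)]; print('grip top',len(q),np.median(q,0),cv2.minAreaRect(q[:,:2].astype(np.float32)*1e3))
man();man('scene')
sc=load('scene')['color'][180:400,180:480]
cv2.imwrite('pics/g.png',np.hstack([cv2.resize(sc,(400,300)),cv2.resize(f['color'],(400,300))])[...,::-1])
```

```text
t 19.75 stopframe [ 17.4 463.2] z 276.43 yaw 75.17 tilt x,y->z [ 0.05 -0.01] F [ 0.86  0.35 -0.48] M [ 0.1  -0.01 -0.02] w 0.0858
grip top 1820 [0.4531253  0.28206313 0.06869422] ((454.7996826171875, 281.9566345214844), (31.538524627685547, 62.32896041870117), 74.4619369506836)Traceback (most recent call last):
  File "<stdin>", line 6, in <module>
  File "h.py", line 45, in man
    print(n,len(m),'y,slope,z',np.round(r.x,4),'rms',np.sqrt(np.mean(fun(r.x)**2)),'xmean L/R',[(m[m[:,0]<-.014][:,0].min()),m[:,0].max()],'stop top y',np.percentile(s[:,1],[2,98]),len(s))
                                                                                                 ~~~~~~~~~~~~~~~~~~~~~~~~^^
    return umr_minimum(a, axis, None, out, keepdims, initial, where)
ValueError: zero-size array to reduction operation minimum which has no identity
```

The block is back in place. The arm hides the mandrel from the side camera, so I check with the scene camera.

Run:
```python
from h import *
man('scene')
f=load('wrist');sc=load('scene')['color'][180:400,180:480]
cv2.imwrite('pics/g.png',np.hstack([cv2.resize(sc,(400,300)),cv2.resize(f['color'],(400,300))])[...,::-1])
```

```text
scene 399 y,slope,z [ 0.0527 -0.0027  0.0424] rms 0.0027891371925936434 xmean L/R [np.float64(-0.08483897896979481), np.float64(0.05468976836262886)] stop top y [-0.01846151  0.02364762] 808
```

View pics/g.png

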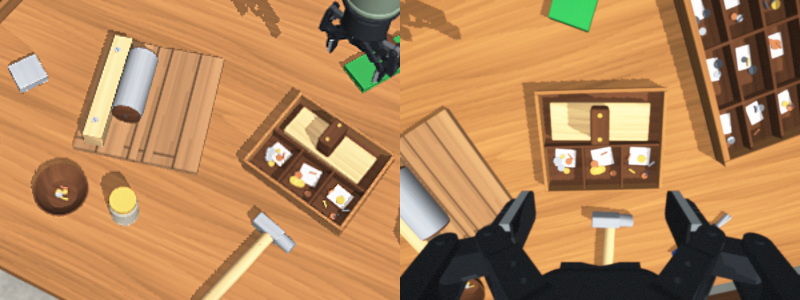

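The left half shows the mandrel lying along the stop (135,85). In both halves the block is centred in its bay and the bystanders look where they were. I'm handing in.

```bash
python3 -c "
from h import *
print(bot.job_done())"
```

```text
the job is handed in; nothing more can be done
None
```

The job is done and handed in, at about 20 s on the robot's clock. I laid the leather on the mandrel and rolled it through the hollow with light pressure, about 2–17 N as estimated from the wrist force. It reached the stop and bore on it with about 3 N. I then lifted straight off and put the buff block back in its bay, leather down, and released it.

Last checks before hand-in:

| Check | Measured | Allowed |
|---|---|---|
| Mandrel centre line, y from the stop (scene camera) | 52.7 mm | 48–54.5 mm |
| Mandrel angle to the stop (scene camera) | about 0.003 rad | below 0.025 rad |
| Mandrel middle, x along the stop (first wrist view; its ends barely moved in later fits) | about -16 mm | within ±45 mm |
| Buff block grip | within about 1 mm of its starting place, top at 68.7 mm, so flat | – |
| Bystanders | looked undisturbed in the picture; not measured | within 10 mm |

- **Disagreement:** just after the lift-off, the side camera gave an angle of -0.008 rad and y of 54.1 mm. The scene camera gave 0.000 rad and 52.3 mm. Both are within tolerance, but the fits scatter by 2–3 mm.
- **Failed check:** the final side-camera check did not work because the arm blocked the view, so the last mandrel check rests on the scene camera alone.
- **Light contact:** while climbing out of the hollow the force fell to about 2 N, so the leather may have lost contact for a moment. It was pressing again before the mandrel reached the stop.

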